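# Load the last tin into the tin rack and shut its gate

### The job

Put the loose fish tin away in the tin rack without picking it up: push it along the worktop with your fingertips, in between the two posts at the mouth of the lane that still has room, until it and the tin already in there are fully home against the back wall. Then push that lane's open gate shut behind it. Leave the full lane, the timer, the honey jar, the mug and the peeler as they are, and let go of everything.

Things in the scene. Friction and masses are not known exactly. Their poses are not given: they have to be found in the camera images.
- tin: the loose fish tin to be put away: a flat round tin, 86.4 mm across and 40 mm high, about 0.23 kg, standing on the worktop in front of the rack's mouth. Origin: centre of its underside; z up. It slides on the worktop when pushed
- rack: two-lane tin rack: low bottomless frame of pale wooden rails, 36 mm high, 8 mm thick, with dark steel posts at their front ends; fixed. Origin: on the worktop, half-way between the two posts of the lane with room; x points into the lane, y across to the full lane, z up. Posts are 12 mm thick, 47 mm high, at x = 0, y = -51 and 51 mm (this lane) and 153 mm (full lane, gate shut)
- lane_mouth (a point): the middle of the gap between the two posts of the lane with room, 20 mm above the worktop. The gap is 90 mm wide; behind it the lane is 94 mm wide. A wall cabinet hangs behind the work, its underside 0.46 m above the worktop, its front at about x = 0.62 m: keep wrist and gripper low when they come near it
- lane_end (a point): the middle of the same lane's back wall, on its inner face, 20 mm above the worktop, 172 mm from the mouth. With both tins home against it the loose tin's centre is at about x = 42 mm, y = 0 in the rack's frame, its rear edge just inside the gate
- lane_tin: an equal tin already standing loose in the same lane, not quite at its back; the loose tin pushes it on ahead to the back wall (its centre is then at about x = 129 mm in the rack's frame). Origin: centre of its underside
- gate (a joint): angle in rad of the open lane's gate. 0 = shut across the mouth, the bar along the rack's +y, inner face at x = -7 mm and outer face at x = -12 mm in the rack's frame; grows as it opens, anticlockwise from above, bar swinging out to the rack's -x side; 1.57 = straight out from the post; stop at 1.9. Slight friction (0.03 N m), no spring: stays where left. Shuts only when the tin is home
- gate_hinge (a point): the gate's upright hinge axis, at the post at x = 0, y = -51 mm of the rack's frame, 21 mm above the worktop. The gate is a dark steel bar, 5 mm thick, 20 mm high (11 to 31 mm above the worktop), reaching 100 mm from this axis; on it, 88 mm from the axis, stands a small dark wooden ball knob (16 mm), its top 57 mm above the worktop
- gate_face (a point): a point on the gate's outer face (the face away from the tins when shut), 60 mm along the bar from the hinge, at half the bar's height, 21 mm above the worktop: push here towards the rack to shut the gate
- full_tin_1: front tin of the full lane, 86.4 mm across, 40 mm high: leave alone. Origin: centre of its underside
- full_tin_2: rear tin of the full lane: leave alone. Origin: centre of its underside
- timer: round cream and red kitchen timer, 66 mm across and 66 mm high, near the worktop's front edge at the right: leave alone. Origin: centre of its underside
- honey: honey jar with a red lid, 58 x 62 mm, 86 mm high, behind the work at the left: leave alone. Origin: centre of its underside
- mug: white mug with a leaf pattern, 82 mm across (112 mm with its handle), 94 mm high, behind the work at the left: leave alone. Origin: centre of its underside
- peeler_1: green peeler lying flat, 170 x 25 x 18 mm, long along its own x, near the worktop's front edge at the left: leave alone. Origin: centre of its underside

How it is judged:
At the end, for the whole second after the job is handed in: The loose tin stands flat in its lane behind the gate (centre 34 to 52 mm inside the line of the posts, within 10 mm of the lane's middle), the tin ahead of it is within about 10 mm of the back wall, the gate is shut (under 0.08 rad) and the tin is at rest (x of tin in the frame of rack between 0.034 and 0.052 m and y of tin in the frame of rack between -0.01 and 0.01 m and height (world z) of each of tin, lane_tin below 0.005 m and angle between tin's own z axis and vertical below 0.1 rad and x of lane_tin in the frame of rack above 0.118 m and value of joint gate below 0.08 rad and linear speed of tin below 0.01 m/s); the robot touches nothing.
It fails at once if the tin, or the tin already in its lane, was lifted or tipped over (height (world z) of any of tin, lane_tin above 0.012 m or angle between any of tin, lane_tin's own z axis and vertical above 0.3 rad).
It fails at once if the full lane was disturbed: one of its tins moved more than 20 mm (distance of any of full_tin_1, full_tin_2 from where it was at the start of the episode above 0.02 m).
It fails at once if the timer, honey jar, mug or peeler was moved more than 20 mm (distance of any of timer, honey, mug, peeler_1 from where it was at the start of the episode above 0.02 m).
It also fails if it takes over 58 s, if anything falls off the work surface, if the arm or the gripper's body presses on something with over 40 N, if the wrist force passes 120 N, or if a joint passes its speed limit or range.

### The arm

A 6-joint arm with a two-finger parallel gripper is mounted at the origin on a cart in front of the work surface, level with it; the furniture and walls round the work are solid. World frame = base frame: x ahead of the robot, y to its left, z up, the work surface at z = 0. Lengths are in m, angles in rad, forces in N, time in s.
With the tool pointing down it reaches from about 0.35 to 0.725 m from the base axis. Payload 6 kg.
Tool frame: the origin (TCP) lies midway between the tips of the shut fingers; the grasp point (between the pads) lies 19 mm behind it; z points along the fingers, y is the direction in which the jaws open and shut (so a half turn about z gives the same grasp; the last joint's range is limited). The gripper opens to 85 mm and grips with 20 to 120 N. Pads are 22 mm wide; open, the fingers measure 114 mm over their backs; the gripper's body (76 mm by 85 mm) begins 54 mm behind the grasp point. The pads swing forward as they close: fully open they stand 13 mm farther back than shut.
Start: joints at [1.64, 0.04, 0.085, 0, -1.615, -0.334], TCP at [0.157, 0.579, 0.231] pointing down, gripper open.
Joint ranges: [-2.56, 2.56], [-1.29, 2.01], [-1.08, 1.49], [-3.29, 1.98], [-2.81, -0.18], [-2.99, 2.99]. Speed limits (rad/s): [2.57, 2.57, 3.01, 3.14, 3.14, 3.14].

### API

Orientations are given as a rotation vector (axis times angle).
In Python, from rig import readout, camera, close_job gives the robot as it stands. The module is installed in compiled form; this text tells all that it offers.
- The arm moves only by the tool move_arm, never from a script. Its argument "motion" is one flat list of numbers, 6 for each row, row after row: the shift along the tool's x, y, z in mm, then the turn, a rotation vector about the tool's x, y, z in rad. A call has exactly 8 rows; each row is the pose to reach, as a shift and turn from the pose commanded when the call began, along the tool's axes at that moment; what a row does not reach only later rows make up. A row lasts 1/12 s, in which the tool goes at most 41.7 mm and 7.16 degrees, less where a joint would pass 70% of its speed; a pose out of reach is approached as far as the arm can. A call with a gripper value outside its range is refused whole. "fingers" is the opening, from -1 (shut) to 1 (fully open), set as the call begins (left out, the last holds). The fingers move at their own pace and stop on an object; the grip force is fixed at half the most. Time passes only in rows, so rows that repeat a pose let the fingers close, or fill a call up. It gives the time, the measured TCP pose, the force and the opening at its end, in the units of the state.
- readout.read_state(): the state, without advancing time (a new reading comes with each control period).
- camera(name): name is "scene" or "top" or "wrist"; returns a dict with "image" (420x560x3 uint8, red, green, blue), "z_map" (420x560 float32, m along the optical axis (not along the pixel's ray), 0 where there is no reading), "fx", "fy", "cx", "cy" (pixels), "D" ([k1, k2, p1, p2, k3] as OpenCV has them; the pictures are not rectified), "rvec" (rotation vector, rad) and "tvec" (3), from world to camera coordinates, as OpenCV has them. Camera axes: x right, y down, z forward; pixel columns grow to the right and rows downward; lengths in m; the calibration is good to about 2 mm. A picture is of the moment at which its call begins.
- close_job(): hands the job in, once; it reports no verdict.
The state is a dict: "clock": time; "q": joint angles; "dq": joint speeds; "joint_torque": joint torques, N m; "position": TCP position; "orientation": TCP orientation; "force": force on the tool from outside, world axes, zero at the start; "ft_torque": the same for the moment, N m; "gripper_width": finger opening in m.
Only numpy, scipy, OpenCV 4.12 (cv2) and the standard library are available. Lean on these libraries where they do the work, as an engineer would, in place of code of your own. Each camera call takes 0.05 s, during which the arm holds its last target. There are 200 camera calls.

## Working session

There is one attempt and no reset: what is moved stays moved. The work goes in short steps, Python scripts to look and compute and a tool call to move; the robot and the scene stay as the last step left them, time stands still between calls to the robot, and variables do not carry over. Pictures are saved under pics/ and viewed, about 8 in all and at most 12, crops included, and the job is handed in when it is done.

Besides the shell and the picture viewer there is one more tool, called after "Emit:" by a JSON object that holds its "api" and its "payload". move_arm: Moves the arm, as the interface text tells. Its arguments: {"type":"object","properties":{"motion":{"type":"array"},"fingers":{"type":"number"}},"required":["motion"]}

```bash
mkdir -p pics; cat > h.py <<'E'
import numpy as np, cv2
from rig import readout, camera, close_job
def shot(n,f=None):
    c=camera(n)
    if f: cv2.imwrite('pics/'+f, c['image'][:,:,::-1])
    return c
def cam(c):
    K=np.array([[c['fx'],0,c['cx']],[0,c['fy'],c['cy']],[0,0,1]]);return K,np.array(c['D'],float),cv2.Rodrigues(np.array(c['rvec'],float))[0],np.array(c['tvec'],float).ravel()
def ray(c,px,z):
    K,D,R,t=cam(c); u=cv2.undistortPoints(np.array(px,float).reshape(-1,1,2),K,D).reshape(-1,2)
    d=np.c_[u,np.ones(len(u))]@R; o=-R.T@t
    return o+d*((z-o[2])/d[:,2])[:,None]
def cloud(c):
    K,D,R,t=cam(c); h,w=c['z_map'].shape; p=np.stack(np.meshgrid(np.arange(w),np.arange(h)),-1).reshape(-1,1,2).astype(float)
    u=cv2.undistortPoints(p,K,D).reshape(-1,2); z=c['z_map'].reshape(-1,1)
    P=(np.c_[u,np.ones(len(u))]*z-t)@R; P[z[:,0]==0]=np.nan
    return P.reshape(h,w,3)
def proj(c,P):
    K,D,R,t=cam(c); return cv2.projectPoints(np.array(P,float).reshape(-1,3),R,t,K,D)[0].reshape(-1,2)
E
python3 - <<'E'
from h import *
s=readout.read_state(); print(s)
a=shot('top','top0.png'); b=shot('scene','scene0.png')
for c in(a,b):
    K,D,R,t=cam(c); print(-R.T@t, R.round(2).tolist(), c['fx'])
E
```

```text
{'clock': 0.0, 'q': array([ 1.63969342e+00,  4.08034553e-02,  8.38155159e-02, -4.65745096e-04,
       -1.61548943e+00, -3.33704770e-01]), 'dq': array([6.22770218e-04, 2.14684740e-03, 2.30256405e-03, 2.11495337e-06,
       1.38896792e-03, 4.31249216e-04]), 'joint_torque': array([ 5.83561359e-05, -3.68215406e+01,  3.47416377e+01,  6.93218485e+00,
       -5.35989398e-03,  1.13134984e-06]), 'position': array([0.15686496, 0.57879591, 0.23028578]), 'orientation': array([ 3.11237490e+00, -4.14483147e-01, -1.88057079e-04]), 'force': array([-0.20997433,  0.73331949, -0.23812694]), 'ft_torque': array([0.03542378, 0.00952871, 0.06096118]), 'gripper_width': 0.08522941157711658}
[ 0.48462257 -0.08574591  1.12450744] [[-0.01, -1.0, -0.03], [-0.99, 0.02, -0.11], [0.11, 0.03, -0.99]] 409.72660070752784
[0.25314607 0.6719339  0.8353349 ] [[-0.91, -0.42, 0.01], [-0.3, 0.63, -0.72], [0.3, -0.66, -0.69]] 492.0969803067857
```

View pics/top0.png

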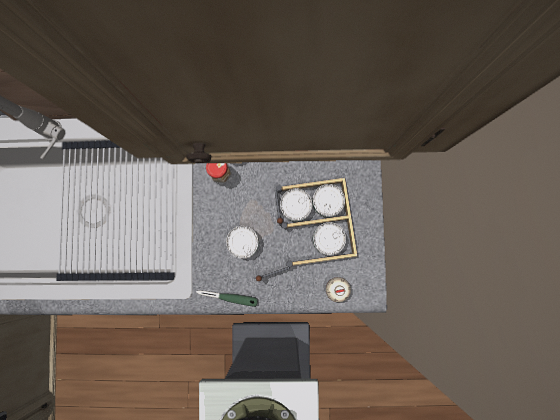

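View pics/scene0.png

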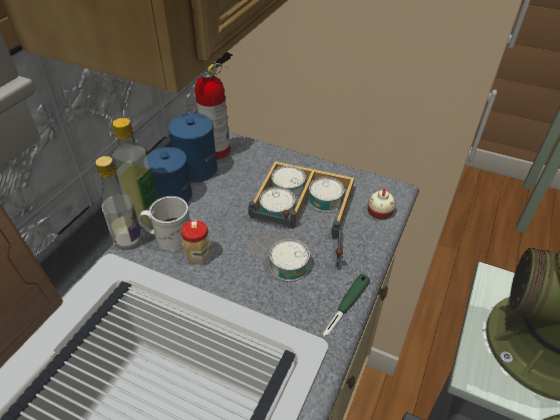

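The top view shows the loose tin at about (242,242). The open lane's tin is at (330,238), with the gate hinge near (291,264) and the knob at (259,278). The lane runs towards image right (world −y). The scene view agrees.

```bash
python3 - <<'E'
from h import *
a=shot('top'); P=cloud(a); im=a['image']; hsv=cv2.cvtColor(im,cv2.COLOR_RGB2HSV)
# tin tops: bright, low sat, z~0.04
m=((P[...,2]>.03)&(P[...,2]<.05)&(hsv[...,1]<60)&(hsv[...,2]>120)).astype(np.uint8)
m=cv2.morphologyEx(m,cv2.MORPH_OPEN,np.ones((3,3)))
for c in cv2.findContours(m,0,1)[0]:
    if cv2.contourArea(c)<200: continue
    (x,y),r=cv2.minEnclosingCircle(c); p=ray(a,[[x,y]],.04)[0]; q=ray(a,[[x+r,y]],.04)[0]
    print('tin',(round(x),round(y)),round(r,1),p.round(4),'diam',2*np.linalg.norm(q-p).round(4), cv2.contourArea(c))
# wood rails
w=((P[...,2]>.025)&(P[...,2]<.045)&(hsv[...,1]>70)&(hsv[...,0]<30)&(hsv[...,2]>110)).astype(np.uint8)
w[:, :270]=0
ys,xs=np.nonzero(w); pts=ray(a,np.c_[xs,ys],.036); print('rails',len(pts),pts.min(0),pts.max(0))
np.save('rails.npy',pts)
v=np.zeros_like(im); v[w>0]=(255,255,0); v[m>0]=255
dk=((P[...,2]>.008)&(P[...,2]<.075)&(hsv[...,2]<75)).astype(np.uint8); v[dk>0]=(0,0,255)
crop=lambda i:cv2.resize(i[160:310,200:390],None,fx=4,fy=4,interpolation=0)
cv2.imwrite('pics/c1.png',crop(im)[:,:,::-1]); cv2.imwrite('pics/c2.png',crop(v))
cv2.imwrite('pics/c12.png',np.vstack([cv2.resize(crop(im)[:,:,::-1],(760,600))])) 
E
```

```text
tin (242, 241) 16.2 [0.5221 0.0337 0.04  ] diam 0.0862 748.5
tin (329, 238) 16.4 [ 0.5266 -0.1974  0.04  ] diam 0.0862 755.5
tin (296, 204) 16.0 [ 0.6198 -0.111   0.04  ] diam 0.0854 725.0
tin (329, 199) 16.1 [ 0.6304 -0.1988  0.04  ] diam 0.0858 719.5
rails 739 [ 0.4604963 -0.2676783  0.036    ] [ 0.68800217 -0.07515652  0.036     ]
```

View pics/c1.png

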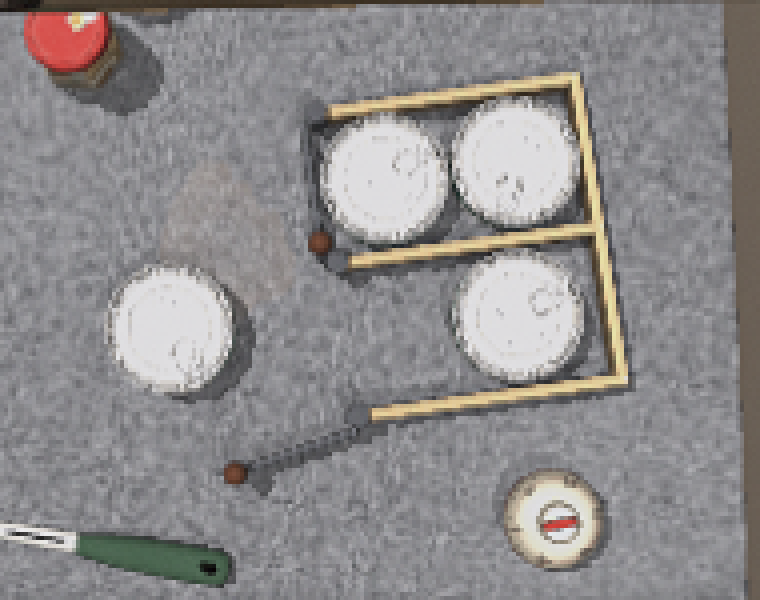

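View pics/c2.png

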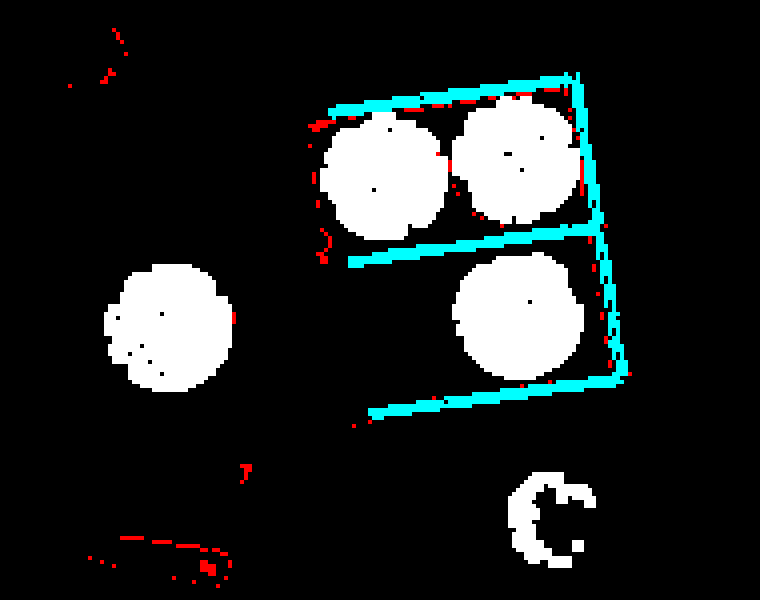

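```bash
python3 - <<'E'
from h import *
a=shot('top'); im=a['image']
c=lambda x,y:[x/4+200-.375,y/4+160-.375]
posts=ray(a,[c(358,415),c(338,260),c(316,111)],.047); print('posts',posts[:,:2].round(4), np.linalg.norm(posts[0]-posts[1]),np.linalg.norm(posts[2]-posts[1]))
p=np.load('rails.npy')[:,:2]
# three lengthwise rails + back, initial dir
yh0=(posts[2]-posts[0])[:2]; yh0/=np.linalg.norm(yh0); 
def fr(th): x=np.array([np.cos(th),np.sin(th)]); return x,np.array([-x[1],x[0]])
th=np.arctan2(-yh0[0],yh0[1]); 
for _ in range(5):
    x,y=fr(th); o=posts[0,:2]+51*y/1000 if _==0 else o
    d=p-o; u=d@x; v=d@y; ths=[];offs=[]
    for yy in(-.051,.051,.153):
        k=(abs(v-yy)<.012)&(u>.015)&(u<.155)
        f=np.polyfit(u[k],v[k],1); ths.append(f[0]); offs.append(np.polyval(f,.08)-yy)
    k=(u>.16); bx=np.median(u[k])
    th+=np.mean(ths); 
    o=o+y*np.mean(offs)+x*(bx-.176)*(1 if _>0 else 0)
print('th',th,'slopes',ths,'offs',offs,'back',bx); print('o',o)
x,y=fr(th); print('posts rack',((posts[:,:2]-o)@np.c_[x,y]).round(4))
for n,q in(('tin',[.5221,.0337]),('lane',[.5266,-.1974]),('f1',[.6198,-.111]),('f2',[.6304,-.1988])): print(n,((np.array(q)-o)@np.c_[x,y]).round(4))
k=ray(a,[c(235,473)],.049)[0,:2]; kr=(k-o)@np.c_[x,y]; print('knob',k,kr, kr-[0,-.051],np.linalg.norm(kr-[0,-.051]), 'gate', np.arctan2(-kr[0],kr[1]+.051))
print('origin check px',proj(a,[[*o,0]]))
# world points
for n,q in (('final tin',[.042,0]),('tinpre',[-.06,0])): print(n,o+q[0]*x+q[1]*y)
np.savez('fr.npz',o=o,th=th)
E
```

```text
posts [[ 0.4626 -0.0907]
 [ 0.5641 -0.0793]
 [ 0.6637 -0.0663]] 0.10218445676270835 0.10045534945214284
th -1.4484021690931246 slopes [np.float64(0.001503154419792415), np.float64(0.0013465758915249227), np.float64(-0.0028514395114032864)] offs [np.float64(0.0006568199617911497), np.float64(7.234593267917144e-05), np.float64(-0.000685580424570148)] back 0.1759535726017119
o [ 0.51204021 -0.0830115 ]
posts rack [[ 0.0016 -0.05  ]
 [ 0.0027  0.0521]
 [ 0.0019  0.1526]]
tin [-0.1146  0.0242]
lane [0.1153 0.0005]
f1 [0.0409 0.1035]
f2 [0.1294 0.1033]
knob [ 0.4262255  -0.01009151] [-0.0828515  -0.07627003] [-0.0828515  -0.02527003] 0.08661954538265641 gate 1.8668374753952477
origin check px [[285.91613578 244.85909043]]
final tin [ 0.51716794 -0.12469731]
tinpre [ 0.50471488 -0.02346035]
```

```bash
cat >> h.py <<'E'
from scipy.spatial.transform import Rotation as Ro
F=np.load('fr.npz') if __import__('os').path.exists('fr.npz') else None
def W(x,y):
    th=float(F['th']); return F['o']+x*np.array([np.cos(th),np.sin(th)])+y*np.array([-np.sin(th),np.cos(th)])
def RK(p):
    th=float(F['th']); d=np.array(p)[:2]-F['o']; return np.array([d@[np.cos(th),np.sin(th)],d@[-np.sin(th),np.cos(th)]])
def go(x,y,z,yaw=0.):
    """rack-frame target, jaws along rack y turned by yaw -> tool-frame shift mm + rotvec"""
    s=readout.read_state(); R=Ro.from_rotvec(s['orientation'])
    a=float(F['th'])+yaw; xt=np.array([np.cos(a),np.sin(a),0]);
    T=Ro.from_matrix(np.c_[xt,np.cross([0,0,-1],xt),[0,0,-1]]); 
    T2=T*Ro.from_euler('z',np.pi); D=min([(R.inv()*t).as_rotvec() for t in(T,T2)],key=np.linalg.norm) if 1 else 0
    p=np.r_[W(x,y),z]; print('at',RK(s['position']).round(4),s['position'].round(4),'w',round(s['gripper_width'],4),'F',s['force'].round(1),'-> world',p.round(4),'| shift',(R.inv().apply(p-s['position'])*1000).round(1),'turn',D.round(3),'t',s['clock'])
E
python3 -c "
from h import *
go(-.195,.024,.15); go(-.195,.024,.09)"
```

```text
at [-0.7003 -0.2716] [0.1569 0.5789 0.2306] w 0.0855 F [-0.9 -0.4 -0.9] -> world [0.5121 0.1135 0.15  ] | shift [464.5 356.2  81.1] turn [ 1.000e-03 -1.000e-03  1.184e+00] t 0.2
at [-0.7003 -0.2716] [0.1569 0.5789 0.2306] w 0.0855 F [-0.9 -0.4 -0.9] -> world [0.5121 0.1135 0.09  ] | shift [464.5 356.1 141.1] turn [ 1.000e-03 -1.000e-03  1.184e+00] t 0.2
```

Emit:
{"api": "move_arm", "payload": {"motion": [29, 22, 5, 0, 0, 0.074, 58, 44.5, 10, 0, 0, 0.148, 87, 67, 15, 0, 0, 0.222, 116, 89, 20, 0, 0, 0.296, 145, 111, 25, 0, 0, 0.37, 174, 133.5, 30, 0, 0, 0.444, 203, 156, 35, 0, 0, 0.518, 232, 178, 40, 0, 0, 0.592], "fingers": 0.06}}

```text
clock: 0.87
position: [0.3349, 0.345, 0.1911]
orientation: [-2.855, 1.309, 0.0]
force: [0.9, 0.0, 0.4]
gripper_width: 0.0451
```

```bash
python3 -c "
from h import *
go(-.195,.024,.09)"
```

```text
at [-0.4464 -0.1235] [0.3349 0.345  0.1911] w 0.0451 F [0.9 0.  0.4] -> world [0.5121 0.1135 0.09  ] | shift [291.   16.9 101. ] turn [-0.     0.     0.588] t 0.8667
```

Emit:
{"api": "move_arm", "payload": {"motion": [37, 2, 13, 0, 0, 0.075, 74, 4, 26, 0, 0, 0.15, 111, 6, 39, 0, 0, 0.225, 148, 8, 52, 0, 0, 0.3, 185, 11, 65, 0, 0, 0.37, 222, 13, 78, 0, 0, 0.445, 259, 15, 91, 0, 0, 0.52, 291, 17, 101, 0, 0, 0.588]}}

```text
clock: 1.53
position: [0.5126, 0.1133, 0.0891]
orientation: [2.352, -2.082, -0.001]
force: [0.1, 0.6, -0.0]
gripper_width: 0.0451
```

```bash
python3 -c "
from h import *
go(-.195,.024,.009)
shot('wrist','w1.png'); shot('scene','s1.png')"
```

```text
at [-0.1948  0.0246] [0.5126 0.1133 0.0891] w 0.0451 F [ 0.1  0.6 -0. ] -> world [0.5121 0.1135 0.009 ] | shift [-0.3  0.5 80.1] turn [ 0.001 -0.    -0.001] t 1.5333
```

View pics/s1.png

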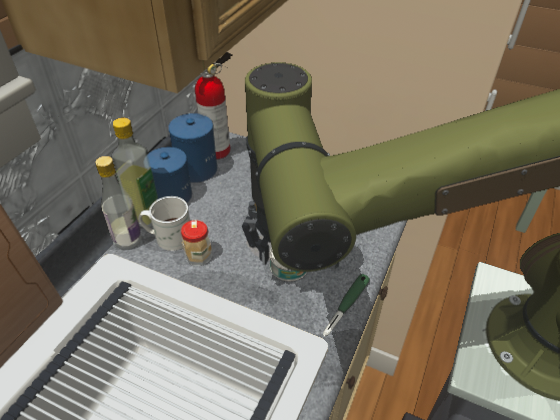

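The arm is behind the loose tin (tin partly hidden near (290,262)), clear of the honey jar at (195,240). Next I lower it.

Emit:
{"api": "move_arm", "payload": {"motion": [0, 0.5, 15, 0, 0, 0, 0, 0.5, 30, 0, 0, 0, 0, 0.5, 45, 0, 0, 0, 0, 0.5, 57, 0, 0, 0, 0, 0.5, 66, 0, 0, 0, 0, 0.5, 73, 0, 0, 0, 0, 0.5, 79, 0, 0, 0, 0, 0.5, 80, 0, 0, 0]}}

```text
clock: 2.3
position: [0.5111, 0.1154, 0.0094]
orientation: [2.356, -2.076, -0.001]
force: [0.6, -0.1, -0.3]
gripper_width: 0.0453
```

```bash
python3 -c "
from h import *
go(-.11,.024,.009)
shot('wrist','w2.png')"
```

```text
at [-0.197   0.0233] [0.5111 0.1154 0.0094] w 0.0453 F [ 0.6 -0.1 -0.3] -> world [0.5224 0.0291 0.009 ] | shift [87.  -0.3  0.5] turn [ 0.001 -0.     0.004] t 2.3
```

View pics/w2.png

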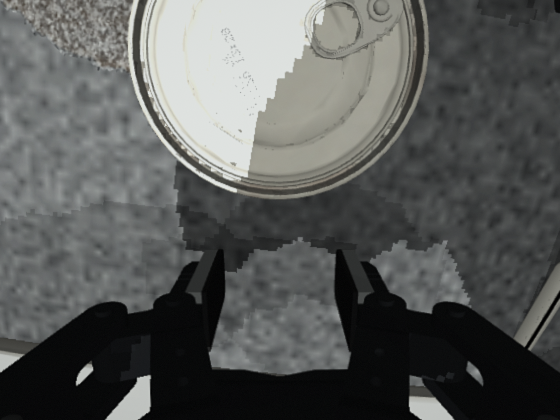

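The wrist view shows the tin centred between the fingertips (tin centre column ~280, jaw gap ~280). Next I make contact, then push diagonally.

Emit:
{"api": "move_arm", "payload": {"motion": [14, 0, 0, 0, 0, 0, 25, 0, 0, 0, 0, 0, 31, 0, 0, 0, 0, 0, 35, 0, 0, 0, 0, 0, 40, 1.5, 0, 0, 0, 0, 46, 4, 0, 0, 0, 0, 52, 6.5, 0, 0, 0, 0, 58, 9, 0, 0, 0, 0]}}

```text
clock: 3.02
position: [0.5102, 0.0566, 0.0108]
orientation: [-2.356, 2.076, -0.001]
force: [1.3, 2.6, 1.2]
gripper_width: 0.0455
```

```bash
cat >> h.py <<'E'
def wtin():
    c=shot('wrist'); P=cloud(c); hs=cv2.cvtColor(c['image'],cv2.COLOR_RGB2HSV)
    m=(abs(P[...,2]-.04)<.006)
    r=np.c_[P[m][:,:2]]; th=float(F['th']); d=r-F['o']; u=np.c_[d@[np.cos(th),np.sin(th)],d@[-np.sin(th),np.cos(th)]]
    return c,u
def seetin():
    c,u=wtin(); t=RK(readout.read_state()['position'])
    u=u[(abs(u[:,1]-t[1])<.06)&(u[:,0]>t[0]+.004)&(u[:,0]<t[0]+.11)]
    if len(u)<50: print('few',len(u));return c
    print('tin pts n',len(u),'y range',np.percentile(u[:,1],[.5,99.5]).round(4),'x min',np.percentile(u[:,0],.5).round(4),'tcp',t.round(4)); return c
E
python3 -c "
from h import *
go(-.10,0,.009); c=seetin(); cv2.imwrite('pics/w3.png',c['image'][:,:,::-1])"
```

```text
at [-0.1388  0.0152] [0.5102 0.0566 0.0108] w 0.0455 F [1.3 2.6 1.2] -> world [0.4998 0.0162 0.009 ] | shift [38.7 15.4  1.8] turn [-0.001  0.     0.004] t 3.0167
tin pts n 60937 y range [-0.0258  0.0565] x min -0.1321 tcp [-0.1378  0.0145]
```

View pics/w3.png

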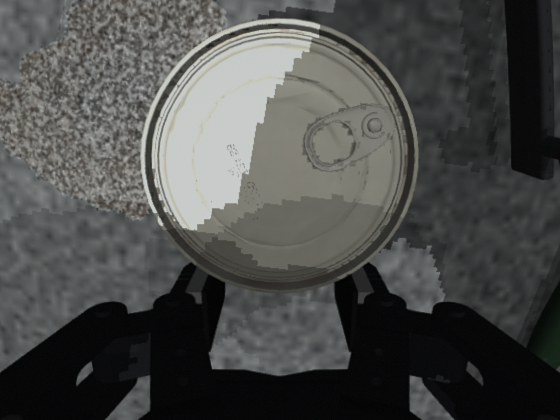

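The tin sits cradled symmetrically between both fingertips (tin centre ~(281,155)), and the measured offset matches the prediction. I continue the diagonal.

Emit:
{"api": "move_arm", "payload": {"motion": [7, 2.5, 1, 0, 0, 0, 13, 5, 1, 0, 0, 0, 19, 7.5, 1, 0, 0, 0, 25, 10, 1, 0, 0, 0, 31, 12.5, 1, 0, 0, 0, 37, 14.5, 1, 0, 0, 0, 40, 15, 1, 0, 0, 0, 43, 15, 1, 0, 0, 0]}}

```text
clock: 3.73
position: [0.5001, 0.0118, 0.0093]
orientation: [2.356, -2.078, -0.001]
force: [-1.4, 5.3, 5.2]
gripper_width: 0.0451
```

```bash
python3 -c "
from h import *
go(-.09,0,.01); c=seetin(); cv2.imwrite('pics/w4.png',c['image'][:,:,::-1])"
```

```text
at [-0.0956 -0.0003] [0.5001 0.0118 0.0093] w 0.0451 F [-1.4  5.3  5.2] -> world [0.5011 0.0063 0.01  ] | shift [ 5.6 -0.3 -0.7] turn [0.    0.    0.003] t 3.7333
tin pts n 63335 y range [-0.0457  0.0461] x min -0.0891 tcp [-0.0952 -0.0003]
```

View pics/w4.png

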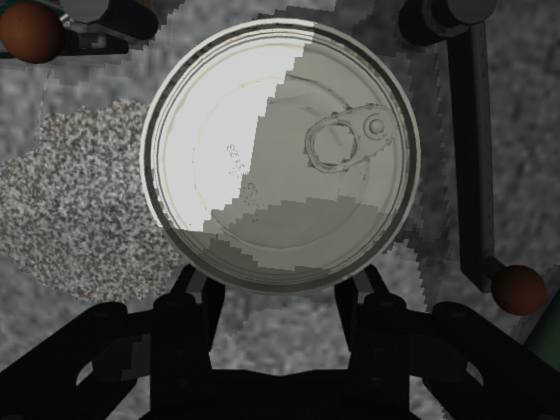

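```bash
python3 -c "
from h import *
c=shot('wrist'); P=cloud(c); hs=cv2.cvtColor(c['image'],cv2.COLOR_RGB2HSV)
for n,sl in(('L',np.s_[0:25,65:120]),('R',np.s_[0:50,400:500])):
    p=P[sl].reshape(-1,3); p=p[abs(p[:,2]-.047)<.004]; u=np.array([RK(q) for q in p]); print(n,len(p),u.min(0).round(4),u.max(0).round(4),np.median(p[:,2]))
m=(abs(P[...,2]-.04)<.004)&(np.arange(420)[:,None]<290)&(np.arange(420)[:,None]>20)
m=cv2.morphologyEx(m.astype(np.uint8),cv2.MORPH_OPEN,np.ones((7,7)));k=max(cv2.findContours(m,0,1)[0],key=cv2.contourArea); 
u=np.array([RK(P[q[0,1],q[0,0]]) for q in k]); A=np.c_[2*u,np.ones(len(u))]; s=np.linalg.lstsq(A,(u**2).sum(1),rcond=None)[0]; print('tin centre',s[:2].round(4),'r',np.sqrt(s[2]+s[0]**2+s[1]**2))
"
```

```text
L 1017 [-0.0068  0.0436] [-0.0002  0.0571] 0.046885726733811306
R 1154 [-0.007  -0.0584] [ 0.0003 -0.0427] 0.046882145745374665
tin centre [-0.0364 -0.023 ] r 0.010692290023665604
```

The frame holds: the posts are at ±50.5 mm and the tin's mid is at y≈0. The picture shows the tin lined up between posts at (100,5) and (432,15), with the knob at (519,290) clear. I push straight in.

Emit:
{"api": "move_arm", "payload": {"motion": [6, -0.3, 0, 0, 0, 0, 12, -0.3, 0, 0, 0, 0, 18, -0.3, 0, 0, 0, 0, 24, -0.3, 0, 0, 0, 0, 30, -0.3, 0, 0, 0, 0, 36, -0.3, 0, 0, 0, 0, 41, -0.3, 0, 0, 0, 0, 45, -0.3, 0, 0, 0, 0]}}

```text
clock: 4.5
position: [0.5061, -0.0333, 0.0089]
orientation: [2.356, -2.077, -0.001]
force: [-0.1, 3.0, 0.5]
gripper_width: 0.0453
```

```bash
python3 -c "
from h import *
go(-.0065,0,.01); c=seetin(); cv2.imwrite('pics/w5.png',c['image'][:,:,::-1])"
```

```text
at [-0.0501  0.0001] [ 0.5061 -0.0333  0.0089] w 0.0453 F [-0.1  3.   0.5] -> world [ 0.5112 -0.0766  0.01  ] | shift [43.6  0.3 -1.1] turn [ 0.001 -0.     0.003] t 4.5
tin pts n 70968 y range [-0.0532  0.0541] x min -0.0435 tcp [-0.0496  0.0001]
```

Emit:
{"api": "move_arm", "payload": {"motion": [6, 0, -1, 0, 0, 0, 12, 0, -1, 0, 0, 0, 18, 0, -1, 0, 0, 0, 24, 0, -1, 0, 0, 0, 30, 0, -1, 0, 0, 0, 35, 0, -1, 0, 0, 0, 39, 0, -1, 0, 0, 0, 41, 0, -1, 0, 0, 0]}}

```text
clock: 5.22
position: [0.5115, -0.0735, 0.0102]
orientation: [2.356, -2.078, -0.0]
force: [-1.2, 3.5, -1.2]
gripper_width: 0.045
```

```bash
python3 -c "
from h import *
go(-.0065,0,.01); c=seetin(); cv2.imwrite('pics/w6.png',c['image'][:,:,::-1])"
```

```text
at [-0.0095  0.0006] [ 0.5115 -0.0735  0.0102] w 0.045 F [-1.2  3.5 -1.2] -> world [ 0.5112 -0.0766  0.01  ] | shift [3.  0.6 0.2] turn [0.    0.    0.003] t 5.2167
tin pts n 77185 y range [-0.0535  0.0546] x min -0.0028 tcp [-0.0093  0.0006]
```

View pics/w6.png

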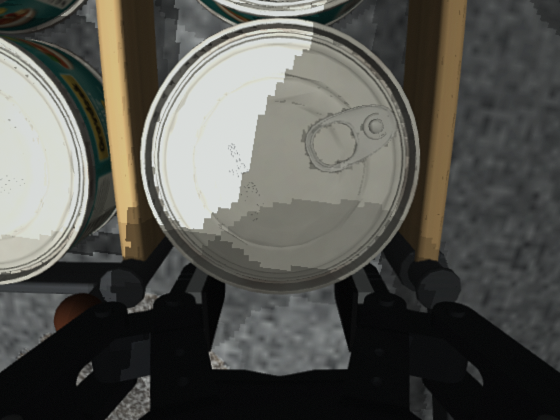

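The tin is in the lane and touching the lane tin ahead, with rails and posts clear on both sides. Centre is at about x=40 mm, so it needs a few mm more to reach the wall.

Emit:
{"api": "move_arm", "payload": {"motion": [1, 0.5, 0, 0, 0, 0, 1.7, 0.5, 0, 0, 0, 0, 2.4, 0.5, 0, 0, 0, 0, 3, 0.5, 0, 0, 0, 0, 3.5, 0.5, 0, 0, 0, 0, 4, 0.5, 0, 0, 0, 0, 4.5, 0.5, 0, 0, 0, 0, 5, 0.5, 0, 0, 0, 0]}}

```text
clock: 5.93
position: [0.5117, -0.0781, 0.0103]
orientation: [2.357, -2.077, 0.0]
force: [-0.1, 3.4, -2.1]
gripper_width: 0.0454
```

```bash
python3 -c "
from h import *
go(-.0065,0,.01); c=seetin()"
```

```text
at [-0.0049  0.0002] [ 0.5117 -0.0781  0.0103] w 0.0454 F [-0.1  3.4 -2.1] -> world [ 0.5112 -0.0766  0.01  ] | shift [-1.6  0.2  0.3] turn [ 0.    -0.     0.004] t 5.9333
tin pts n 77398 y range [-0.0535  0.0544] x min 0.0014 tcp [-0.0048  0.0003]
```

Emit:
{"api": "move_arm", "payload": {"motion": [0.5, 0, 0, 0, 0, 0, 1, 0, 0, 0, 0, 0, 1.5, 0, 0, 0, 0, 0, 2, 0, 0, 0, 0, 0, 2.5, 0, 0, 0, 0, 0, 3, 0, 0, 0, 0, 0, 3, 0, 0, 0, 0, 0, 3, 0, 0, 0, 0, 0]}}

```text
clock: 6.65
position: [0.512, -0.0788, 0.0102]
orientation: [-2.355, 2.075, 0.004]
force: [-4.2, 13.9, 1.7]
gripper_width: 0.0452
```

```bash
python3 -c "
from h import *
go(-.0065,0,.01); c=seetin()"
```

```text
at [-0.0042  0.0004] [ 0.512  -0.0788  0.0102] w 0.0452 F [-4.2 13.9  1.7] -> world [ 0.5112 -0.0766  0.01  ] | shift [-2.3  0.4  0.3] turn [-0.     0.004  0.004] t 6.65
tin pts n 77739 y range [-0.0536  0.0544] x min 0.0019 tcp [-0.0042  0.0004]
```

Wrist force has risen to 14 N, so both tins are home. I back off, rise and shut the fingers.

Emit:
{"api": "move_arm", "payload": {"motion": [-5, 0, 0, 0, 0, 0, -15, 0, 0, 0, 0, 0, -28, 0, 0, 0, 0, 0, -40, 0, 0, 0, 0, 0, -50, 0, -5, 0, 0, 0, -55, 0, -30, 0, 0, 0, -55, 0, -65, 0, 0, 0, -55, 0, -100, 0, 0, 0]}}

```text
clock: 7.37
position: [0.5044, -0.0265, 0.1115]
orientation: [2.356, -2.075, 0.0]
force: [2.1, 0.9, 0.7]
gripper_width: 0.0453
```

Emit:
{"api": "move_arm", "payload": {"motion": [0, 10, 0, 0, 0, 0, 0, 30, 0, 0, 0, 0, 0, 50, 0, 0, 0, 0, 0, 65, 0, 0, 0, 0, 0, 75, 0, 0, 0, 0, 0, 80, 0, 0, 0, 0, 0, 80, 0, 0, 0, 0, 0, 80, 0, 0, 0, 0], "fingers": -1}}

```text
clock: 8.03
position: [0.4262, -0.0365, 0.1109]
orientation: [-2.357, 2.076, -0.002]
force: [0.7, -0.7, 1.1]
gripper_width: 0.0001
```

```bash
cat >> h.py <<'E'
def gp(phi,r=.06,cl=0.):
    b=np.array([-np.sin(phi),np.cos(phi)]); n=-np.array([np.cos(phi),np.sin(phi)])
    h=.011*abs(np.cos(phi))+.0145*abs(np.sin(phi))
    return np.array([0,-.051])+r*b+(.012+h+cl)*n
E
python3 -c "
from h import *
c=shot('wrist','w7.png'); P=cloud(c); hs=cv2.cvtColor(c['image'],cv2.COLOR_RGB2HSV)
m=(hs[...,0]<15)&(hs[...,1]>110)&(hs[...,2]>40)&(P[...,2]>.035)&(P[...,2]<.062); print(m.sum())
n,l,s,ce=cv2.connectedComponentsWithStats(m.astype(np.uint8))
for i in range(1,n):
    if s[i,4]>200:
        k=RK(ray(c,[ce[i]],.049)[0]); print('knob',ce[i],s[i,4],k,np.arctan2(-k[0],k[1]+.051))
for f in (1.87,1.5,1.1,.8,.5,.25,0): print(f,gp(f).round(4))
q=gp(1.87,cl=.012); print(q); go(*q,.08); go(*q,.012); print(readout.read_state()['q'])"
```

```text
503
knob [ 18.59045726 138.16302187] 503 [-0.00896103  0.0673077 ] 0.07559904319722116
1.87 [-0.0488 -0.0965]
1.5 [-0.0618 -0.0739]
1.1 [-0.067  -0.0504]
0.8 [-0.064  -0.0308]
0.5 [-0.0539 -0.0121]
0.25 [-0.0403  0.0006]
0 [-0.023  0.009]
[-0.04522023 -0.10795777]
at [-0.0567 -0.0795] [ 0.4262 -0.0365  0.1106] w 0.0001 F [ 1.2 -0.8  1.2] -> world [ 0.3994 -0.0513  0.08  ] | shift [11.3 28.5 30.6] turn [-0.    -0.     0.004] t 8.0833
at [-0.0567 -0.0795] [ 0.4262 -0.0365  0.1106] w 0.0001 F [ 1.2 -0.8  1.2] -> world [ 0.3994 -0.0513  0.012 ] | shift [11.3 28.5 98.6] turn [-0.    -0.     0.004] t 8.0833
[ 3.92350066e-01 -4.34890743e-01 -5.42571356e-01  4.34078946e-04
 -1.46272579e+00 -2.66307699e-01]
```

View pics/w7.png

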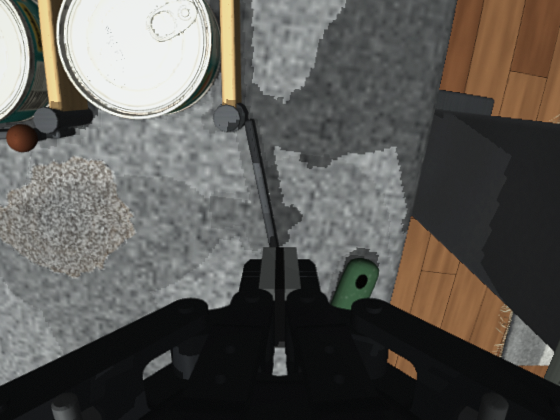

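The wrist view shows the tin standing in the lane and the gate bar running from the post (229,118) to about (275,240), still open. The peeler's end is at (360,280), so I check clearance to it before descending.

```bash
python3 -c "
from h import *
c=shot('wrist')
for p in [(360,257),(338,300),(345,265)]: r=ray(c,[p],.015)[0]; print('peeler',r.round(4),RK(r))
for p in [(252,122),(247,122),(276,238)]: r=ray(c,[p],.031)[0]; print('bar',RK(r))
t=proj(c,[[*W(-.045,-.108),.012],[*W(-.056,-.1225),.012],[*W(-.034,-.1225),.012],[*W(-.056,-.0935),.012],[*W(-.034,-.0935),.012]]); print(t)
"
```

```text
peeler [ 0.366  -0.0054  0.015 ] [-0.09483433 -0.13548081]
peeler [0.3753 0.0296 0.015 ] [-0.12846591 -0.12192163]
peeler [0.3753 0.0018 0.015 ] [-0.10088069 -0.12539331]
bar [-0.00250989 -0.06352465]
bar [-0.00251251 -0.060614  ]
bar [-0.07455463 -0.07756263]
[[322.45613679 185.6268054 ]
 [343.52934871 201.73135971]
 [345.18000943 169.33628284]
 [300.1793556  201.58341006]
 [300.79697272 169.11344628]]
```

Emit:
{"api": "move_arm", "payload": {"motion": [11, 29, 0, 0, 0, 0, 11, 29, 5, 0, 0, 0, 11, 29, 30, 0, 0, 0, 11, 29, 55, 0, 0, 0, 11, 29, 75, 0, 0, 0, 11, 29, 88, 0, 0, 0, 11, 29, 95, 0, 0, 0, 11, 29, 97, 0, 0, 0]}}

```text
clock: 8.8
position: [0.3978, -0.0514, 0.012]
orientation: [2.355, -2.076, -0.002]
force: [0.6, -0.4, 1.2]
gripper_width: 0.0
```

```bash
python3 -c "
from h import *
for f in (1.87,1.7,1.5,1.3,1.1,.9,.7,.5,.3,.15,0): go(*gp(f),.013)" | sed 's/.*| //'; python3 -c "
from h import *
print(readout.read_state()['position'],readout.read_state()['force'])"
```

```text
shift [ -3.4 -13.   -1. ] turn [ 0.003 -0.001  0.003] t 8.8
shift [-10.5 -23.2  -1. ] turn [ 0.003 -0.001  0.003] t 8.8
shift [-16.3 -35.6  -1.1] turn [ 0.003 -0.001  0.003] t 8.8
shift [-20.1 -46.7  -1.1] turn [ 0.003 -0.001  0.003] t 8.8
shift [-21.5 -59.1  -1.1] turn [ 0.003 -0.001  0.003] t 8.8
shift [-20.2 -72.2  -1.2] turn [ 0.003 -0.001  0.003] t 8.8
shift [-15.8 -85.3  -1.2] turn [ 0.003 -0.001  0.003] t 8.8
shift [ -8.2 -97.4  -1.2] turn [ 0.003 -0.001  0.003] t 8.8
shift [   2.4 -107.9   -1.2] turn [ 0.003 -0.001  0.003] t 8.8
shift [  12.  -114.    -1.3] turn [ 0.003 -0.001  0.003] t 8.8
shift [  22.7 -118.4   -1.3] turn [ 0.003 -0.001  0.003] t 8.8
[ 0.39784482 -0.05138213  0.01202809] [ 0.5858286  -0.42735082  1.19305565]
```

Emit:
{"api": "move_arm", "payload": {"motion": [-3, -10, -1, 0, 0, 0, -8, -19, -1, 0, 0, 0, -13, -28, -1, 0, 0, 0, -16, -36, -1, 0, 0, 0, -19, -43, -1, 0, 0, 0, -21, -51, -1, 0, 0, 0, -21.5, -59, -1, 0, 0, 0, -21, -66, -1, 0, 0, 0]}}

```text
clock: 9.47
position: [0.462, -0.0217, 0.0145]
orientation: [2.357, -2.077, 0.0]
force: [0.2, 0.1, 0.1]
gripper_width: 0.0
```

```bash
python3 -c "
from h import *
shot('wrist','w8.png')
for f in (.9,.7,.5,.3,.15,.05,0): go(*gp(f),.013)" | sed 's/-> .*|//'
```

```text
at [-0.0668 -0.0414] [ 0.4628 -0.0218  0.0145] w 0.0001 F [-1.4  0.6  0.4]  shift [ 1.  -4.   1.5] turn [-0.001 -0.     0.004] t 9.5167
at [-0.0668 -0.0414] [ 0.4628 -0.0218  0.0145] w 0.0001 F [-1.4  0.6  0.4]  shift [  5.4 -17.1   1.5] turn [-0.001 -0.     0.004] t 9.5167
at [-0.0668 -0.0414] [ 0.4628 -0.0218  0.0145] w 0.0001 F [-1.4  0.6  0.4]  shift [ 13.  -29.3   1.5] turn [-0.001 -0.     0.004] t 9.5167
at [-0.0668 -0.0414] [ 0.4628 -0.0218  0.0145] w 0.0001 F [-1.4  0.6  0.4]  shift [ 23.6 -39.7   1.5] turn [-0.001 -0.     0.004] t 9.5167
at [-0.0668 -0.0414] [ 0.4628 -0.0218  0.0145] w 0.0001 F [-1.4  0.6  0.4]  shift [ 33.2 -45.8   1.5] turn [-0.001 -0.     0.004] t 9.5167
at [-0.0668 -0.0414] [ 0.4628 -0.0218  0.0145] w 0.0001 F [-1.4  0.6  0.4]  shift [ 40.3 -48.9   1.5] turn [-0.001 -0.     0.004] t 9.5167
at [-0.0668 -0.0414] [ 0.4628 -0.0218  0.0145] w 0.0001 F [-1.4  0.6  0.4]  shift [ 44.  -50.2   1.5] turn [-0.001 -0.     0.004] t 9.5167
```

View pics/w8.png

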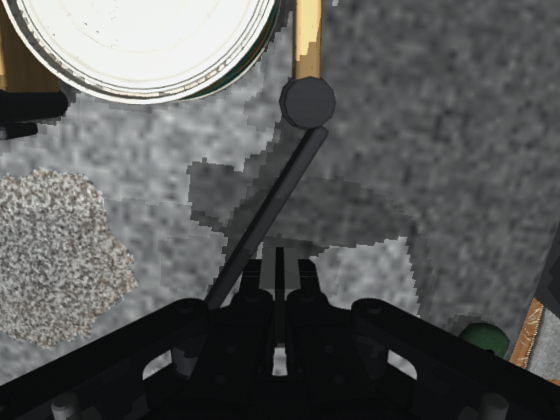

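The bar now runs from (320,130) to (215,300), so the gate is about half shut and the fingertips are on its outer face. I continue the arc.

Emit:
{"api": "move_arm", "payload": {"motion": [1, -5, 1, 0, 0, 0, 3, -11, 1, 0, 0, 0, 5.5, -17, 1, 0, 0, 0, 9, -23, 1, 0, 0, 0, 13, -29, 1, 0, 0, 0, 18, -35, 1, 0, 0, 0, 23.5, -40, 1, 0, 0, 0, 29, -43, 1, 0, 0, 0]}}

```text
clock: 10.18
position: [0.5083, -0.0459, 0.0133]
orientation: [2.357, -2.077, 0.0]
force: [0.1, 0.8, 0.4]
gripper_width: 0.0003
```

```bash
python3 -c "
from h import *
for f in (.05,0): go(*gp(f),.013)" | sed 's/-> .*|//'
```

```text
at [-0.0373  0.0008] [ 0.5083 -0.0459  0.0133] w 0.0003 F [0.1 0.8 0.4]  shift [10.6 -6.9  0.3] turn [-0.    -0.     0.003] t 10.1833
at [-0.0373  0.0008] [ 0.5083 -0.0459  0.0133] w 0.0003 F [0.1 0.8 0.4]  shift [14.3 -8.2  0.3] turn [-0.    -0.     0.003] t 10.1833
```

Emit:
{"api": "move_arm", "payload": {"motion": [3, -2, 0, 0, 0, 0, 6, -4, 0, 0, 0, 0, 9, -6, 0, 0, 0, 0, 11, -7.5, 0, 0, 0, 0, 13, -8, 0, 0, 0, 0, 14.5, -8, 0, 0, 0, 0, 16, -8, 0, 0, 0, 0, 17, -8, 0, 0, 0, 0]}}

```text
clock: 10.85
position: [0.5177, -0.0597, 0.0134]
orientation: [-2.355, 2.075, 0.002]
force: [-2.9, 11.7, 3.6]
gripper_width: -0.0002
```

```bash
python3 -c "
from h import *
go(*gp(0),.013)" | sed 's/-> .*|//'
```

```text
at [-0.0225  0.0084] [ 0.5177 -0.0597  0.0134] w -0.0002 F [-2.9 11.7  3.6]  shift [-0.5 -0.6  0.4] turn [-0.001  0.003  0.004] t 10.85
```

The gate pushes back with 12 N at x = −22.5 mm, where it should be when shut (−23 mm predicted). I back away and rise.

Emit:
{"api": "move_arm", "payload": {"motion": [-5, 0, 0, 0, 0, 0, -15, 0, 0, 0, 0, 0, -28, 0, 0, 0, 0, 0, -40, 0, -10, 0, 0, 0, -50, 0, -30, 0, 0, 0, -60, 0, -60, 0, 0, 0, -80, 0, -90, 0, 0, 0, -110, 0, -110, 0, 0, 0]}}

```text
clock: 11.52
position: [0.5044, 0.0481, 0.1276]
orientation: [-2.354, 2.077, -0.005]
force: [0.6, 0.5, 0.4]
gripper_width: 0.0002
```

Emit:
{"api": "move_arm", "payload": {"motion": [-25, 0, 0, 0, 0, 0, -50, 0, 0, 0, 0, 0, -80, 0, 0, 0, 0, 0, -110, 0, 0, 0, 0, 0, -140, 0, 0, 0, 0, 0, -170, 0, 0, 0, 0, 0, -190, 0, 0, 0, 0, 0, -190, 0, 0, 0, 0, 0]}}

```text
clock: 12.18
position: [0.4789, 0.2399, 0.1239]
orientation: [-2.36, 2.073, -0.0]
force: [-0.3, -0.3, -0.3]
gripper_width: 0.0003
```

```bash
python3 - <<'E'
from h import *
a=shot('top'); P=cloud(a); im=a['image']; hsv=cv2.cvtColor(im,cv2.COLOR_RGB2HSV)
m=((P[...,2]>.03)&(P[...,2]<.05)&(hsv[...,1]<60)&(hsv[...,2]>120)).astype(np.uint8)
m=cv2.morphologyEx(m,cv2.MORPH_OPEN,np.ones((3,3)))
for c in cv2.findContours(m,0,1)[0]:
    if cv2.contourArea(c)<200: continue
    (x,y),r=cv2.minEnclosingCircle(c); print('tin',round(r,1),RK(ray(a,[[x,y]],.04)[0]).round(4))
k=((hsv[...,0]<12)&(hsv[...,1]>90)&(hsv[...,2]>40)&(hsv[...,2]<160)&(P[...,2]>.03)&(P[...,2]<.065)).astype(np.uint8)
n,l,s,ce=cv2.connectedComponentsWithStats(k)
for i in range(1,n):
    q=RK(ray(a,[ce[i]],.049)[0])
    if s[i,4]>5: print('knob?',s[i,4],q.round(4),'gate',np.arctan2(-q[0],q[1]+.051).round(3))
cv2.imwrite('pics/end.png',cv2.resize(im[160:310,200:390],None,fx=4,fy=4)[:,:,::-1])
print(readout.read_state()['position'],readout.read_state()['force'],readout.read_state()['clock'])
E
```

```text
tin 12.3 [ 0.117  -0.1344]
tin 32.6 [ 0.0878 -0.0029]
tin 16.1 [0.041  0.1033]
tin 16.2 [0.1293 0.1036]
knob? 23 [-0.0076  0.0653] gate 0.065
knob? 22 [-0.008   0.0368] gate 0.091
[0.47915084 0.23838335 0.12389553] [-0.17428306  0.2433525  -0.49429704] 12.2333
```

View pics/end.png

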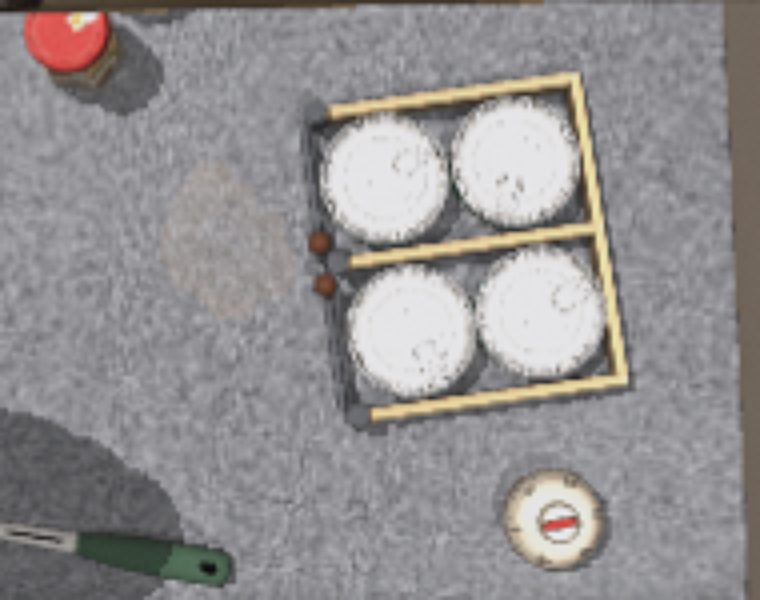

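```bash
python3 -c "
from h import *
print(close_job())"
```

```text
the job is handed in; nothing more can be done
None
```

The job is handed in at about 12 s of the 58 s allowed, and my last checks show the task done. I pushed the loose tin between the posts with two fingertips until both tins met the back wall (wrist force rose to about 14 N). I then swept the gate shut with closed fingers (stopped at about 12 N) and drew the arm clear.

- **Tins in the lane:** the final top picture shows both standing in it. My colour mask merged them into one blob, so I have no separate final position for either. The blob's middle was at x ≈ 88 mm, y ≈ −3 mm, against about 85.5 mm expected, so roughly 44 mm and 131 mm each. From where the fingers stopped, the loose tin's centre is at about x = 44–45 mm, inside the 34–52 mm allowed.
- **Gate:** the knob is at x ≈ −8 mm, where the shut gate's bar is (−9.5 mm). My script also printed a raw angle of 0.091 rad, which is over the 0.08 limit. That figure is taken from the hinge axis and ignores that the bar is set about 9.5 mm off it; allowing for that, the angle is about 0.
- **Left alone:** the full-lane tins are within 1 mm of where they started, by measurement. The timer, honey jar and peeler look unmoved in the picture. The mug is outside that crop and I did not re-check it; the arm never went near it.
- **Robot:** it touches nothing, with wrist force near zero.

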